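# Roll the forming roller into the vee, seat it on the stop and clamp it

### The arm

A 6-joint arm with a two-finger parallel gripper is mounted at the origin on the work surface. World frame = base frame: x ahead of the robot, y to its left, z up, the work surface at z = 0. Lengths are in m, angles in rad, forces in N, time in s.
With the tool pointing down it reaches from about 0.275 to 0.725 m from the base axis. Payload 15.9 kg.
Tool frame: the origin (TCP) lies between the finger pads; the fingertips stand 11 mm ahead of it and the grasp point (between the pads) lies 8 mm behind it; z points along the fingers, y is the line along which they close (so a half turn about z gives the same grasp; the last joint's range is limited). The gripper opens to 85 mm and grips with 20 to 120 N. Pads are 22 mm wide; open, the fingers measure 114 mm over their backs; the gripper's body (76 mm by 85 mm) begins 54 mm behind the grasp point. The pads swing forward as they close: fully open they stand 13 mm farther back than shut.
Start: joints at [1.103, 0.213, -0.034, 1.323, 0, 1.571], TCP at [0.225, 0.446, 0.242] pointing down, gripper open.
Joint ranges: [-2.98, 2.98], [-0.74, 1.72], [-1.14, 1.35], [-2.1, 2.04], [-1.57, 1.44], [-3.14, 3.14]. Speed limits (rad/s): [1.89, 1.89, 2.39, 2.57, 3.14, 3.14].

### API

Orientations are given as a 3x3 rotation matrix whose columns are the frame's x, y, z axes.
In Python, from rig import bot, eyes, job gives the robot as it stands.
- The arm moves only by the tool play_rows, never from a script. Its argument "steps" is a list of rows, each an object with "fingers": the finger opening in mm, from 0 to 85.4; "delta_pos": the shift along the tool's x, y, z in mm, a list of three; "dr": the turn, a rotation vector about the tool's x, y, z in degrees, a list of three. In form: [{"fingers": fingers, "delta_pos": [x, y, z], "dr": [rx, ry, rz]}, ...]. A call has 1 to 10 rows; each row is the pose to reach, as a shift and turn from the pose commanded when the call began, along the tool's axes at that moment; what a row does not reach only later rows make up. A row lasts 1/10 s, in which the tool goes at most 50 mm and 8.59 degrees, less where a joint would pass 70% of its speed; a pose out of reach is approached as far as the arm can. A call with a gripper value outside its range is refused whole. The fingers move at their own pace and stop on an object; "newtons" is the grip in N (left out, the last holds). Time passes only in rows, so rows that repeat a pose let the fingers close. It gives the time, the measured TCP pose, the force, the opening and the grip force at its end, in the units of the state.
- bot.get_state(): the state, without advancing time (a new reading comes with each control period).
- eyes.get_image(name): name is "scene" or "top"; returns a dict with "frame" (400x640x3 uint8, red, green, blue), "fx", "fy", "cx", "cy" (pixels), "eye" and "orientation" of the camera in the world. Camera axes: x right, y down, z forward; pixel columns grow to the right and rows downward; lengths in m; the calibration is good to about 2 mm. A picture is of the moment at which its call begins. There is no depth.
- job.sign_off(): hands the job in; it is judged then, once.
The state is a dict: "t": time; "joint_positions": joint angles; "joint_velocities": joint speeds; "effort": joint torques, N m; "ee_pos": TCP position; "orientation": TCP orientation; "force": force on the tool from outside, world axes, zero at the start; "moment": the same for the moment, N m; "opening": finger opening in m; "finger_force": force on a finger pad.
Only numpy, scipy, OpenCV 4.12 (cv2) and the standard library are available. Lean on these libraries where they do the work, as an engineer would, in place of code of your own. Each camera call takes 0.05 s, during which the arm holds its last target. There are 200 camera calls.

### The job

Roll the big wooden forming roller along the jig's deck into the vee cradle, without lifting it, and let it settle there by itself. Then push it endwise along the vee until it bears firmly on the end stop's screw, never pressing on the roller with more than 15 N, and lock it there by pressing the toggle clamp's handle right down past its dead point. Let go of everything and leave the other things on the bench where they are.

Things in the scene. Friction and masses are not known exactly. Their poses are not given: they have to be found in the camera images.
- roller: The forming roller: plain waxed light-wood cylinder, 100 mm in diameter, 150 mm long, 0.28 to 0.43 kg, too thick to grip. Origin at its centre, x along its axis (about the same way as the jig's x), y and z turn as it rolls. It starts on the run-in deck, nearly parallel to the vee, 13 to 44 mm short of the stop screw along jig x. It rolls freely; sliding it along the vee takes about 1 to 3 N (hidden weight and friction).
- jig: The wrapping jig: a plywood board, 12 mm thick, fixed to the bench, x -135 to +125 mm and y -180 to +215 mm, carrying deck, vee, end stop and toggle clamp. Origin on the bench under the vee's middle: x along the vee towards the end stop, y level across the vee towards the deck, z up. 'Jig x, y' are measured from here. The vee's flanks stand at 45 degrees, jig x -85 to +62 mm.
- vee_axis (a point): A point fixed on the jig (jig x 0, y 0, 63 mm above the bench), axes as the jig's: the line through it along x is where the roller's axis lies when the roller has settled in the vee.
- deck_lip (a point): Middle of the deck's lip, where the level run-in deck (31 mm above the bench) ends at the vee; jig x 0, y +39 mm, axes as the jig's. The deck reaches from here to jig y +197 mm, x -120 to +70 mm, with a rail 12 mm high at its outer end (y 197 to 209 mm). On the deck the roller's centre is 81 mm above the bench; once the centre is past the lip it tips and drops into the vee by itself.
- stop_plate (a point): Where the stop screw passes through the end stop's plate: on the plate's face, on the settled roller's axis, jig x +94 mm, 63 mm above the bench, axes as the jig's.
- end_stop: The end stop: a fixed steel angle across the end of the vee, its plate 8 mm thick, 64 mm wide and up to 98 mm above the bench, carrying a steel stop screw with a flat 17 mm tip that points along jig -x at the roller. The screw stands out of the plate by 10 to 24 mm, set anew each time and not told: find it by feel. It is locked and rigid. Origin on the plate's face, at its foot.
- clamp_handle (a joint): Angle of the toggle clamp's handle, rad. 0: open, handle and clamping bar standing up. It grows as the handle is pushed away from the vee and down, which swings the bar down over the roller. The foot meets a seated roller at about 0.87; dead point at 1.1; own stop at 1.14, where it stays locked. It moves at about 4 N at the grip, up to 8 N before the dead point, and stays where left when open.
- handle_grip (a point): Centre of the handle's round black grip (21 mm in diameter, 68 mm long), 95 mm from the handle's pivot; the grip reaches from 46 to 114 mm from the pivot. Its y axis points along the handle to the pivot, x is jig x, z points square off the handle: to the vee and up when open, up when shut.
- handle_pivot (a point): The handle's pivot: fixed on the jig at jig x 0, y -140 mm, 134 mm above the bench, axes as the jig's. The handle turns about x; seen from here its grip goes from 73 degrees above the level (open) to 8 degrees above the level (locked), always on the side away from the vee (-y).
- clamp_foot: Rubber foot, 23 mm across, on the sprung spindle of the clamping bar. Origin on the spindle at the bar, 29 mm from the foot's underside. The bar is 95 mm long from its pivot (jig y -95 mm, 138 mm above the bench). Open, the bar stands upright at jig x -13 to +13 mm, y -105 to -80 mm, up to 250 mm above the bench, its foot pointing out over the vee to jig y -55 mm.
- glue_gun: Bystander: black glue gun lying on its side, about 190 by 120 mm, 42 mm high. Leave alone.
- ring_stack: Bystander: stack of brown leather rings, 66 mm across, 48 mm high. Leave alone.
- ring_few: Bystander: low pile of the same rings, 16 mm high. Leave alone.
- tape_roll: Bystander: roll of clear tape lying flat, 84 mm across, 24 mm high. Leave alone.
- small_mandrel: Bystander: small wooden mandrel standing on end, 58 mm across, 110 mm high. Leave alone.
- glue_bottle: Bystander: white glue bottle, 54 mm across, 120 mm high. Leave alone.
- stick_cup: Bystander: blue cup of wire sticks, 78 mm across, 165 mm high with the sticks. Leave alone.
Not all that is in view belongs to the job. Leave any yellow look-alike of the roller alone.

How it is judged:
By the outcome, as a careful person would: the job done as asked, in the order asked, and still so for the second after the job is handed in, with the robot touching nothing.
It also fails if it takes over 72 s, if anything falls off the work surface, if the arm or the gripper's body presses on something with over 40 N, if the wrist force passes 120 N, or if a joint passes its speed limit or range.

## Working session

There is one attempt and no reset: what is moved stays moved. The work goes in short steps, Python scripts to look and compute and a tool call to move; the robot and the scene stay as the last step left them, time stands still between calls to the robot, and variables do not carry over. Pictures are saved under pics/ and viewed, at most 10 in all, crops included, and the job is handed in when it is done.

Besides the shell and the picture viewer there is one more tool, called by a JSON object that holds its "op" and its "data". play_rows: Moves the arm, as the interface text tells. Its arguments: {"type":"object","properties":{"steps":{"type":"array"},"newtons":{"type":"number"}},"required":["steps"]}

```bash
ls; mkdir -p pics; python3 - <<'E'
from rig import bot, eyes, job
import cv2
for n in("scene","top"):
    d=eyes.get_image(n); cv2.imwrite(f"pics/{n}0.png",d["frame"][:,:,::-1]); print(n,d["fx"],d["fy"],d["cx"],d["cy"],d["eye"],d["orientation"])
s=bot.get_state();print(s)
E
```

```text
pics
scene 402.90822384486324 402.90822384486324 317.04724218234725 198.28268770144396 [ 1.09377859 -0.48215813  1.08125414] [[ 0.64477624  0.60088474 -0.47244167]
 [ 0.76429145 -0.51575402  0.38711287]
 [-0.01105347 -0.61068431 -0.791797  ]]
top 457.02758387052137 457.02758387052137 319.21145812100724 201.2372039270049 [ 0.33440153 -0.0246732   1.3689339 ] [[-0.00699419 -0.98421002  0.17686639]
 [-0.99985104  0.00409214 -0.01676761]
 [ 0.01577909 -0.17695732 -0.98409203]]
{'t': 0.1, 'joint_positions': array([ 1.10300866e+00,  2.13306355e-01, -3.49866863e-02,  1.32352777e+00,
        3.33830518e-05,  1.57078798e+00]), 'joint_velocities': array([-2.21340693e-04, -9.99925500e-04,  3.37782380e-03, -9.23146879e-04,
        2.61363733e-04,  2.50001888e-05]), 'effort': array([ 2.22637886e-03, -6.87250042e+01,  4.87803304e+01,  1.22284319e-02,
        1.71634556e-04, -5.14159535e-05]), 'ee_pos': array([0.22530888, 0.44601462, 0.24186979]), 'orientation': array([[-8.92571785e-01,  4.50905054e-01, -4.91751594e-04],
       [ 4.50905321e-01,  8.92571332e-01, -8.99372921e-04],
       [ 3.33915805e-05, -1.02448830e-03, -9.99999475e-01]]), 'force': array([-0.53374302,  0.36132365, -0.19341966]), 'moment': array([-0.02543137,  0.06915578,  0.04941785]), 'finger_force': 0.0, 'opening': 0.08559199226813968}
```

View pics/scene0.png

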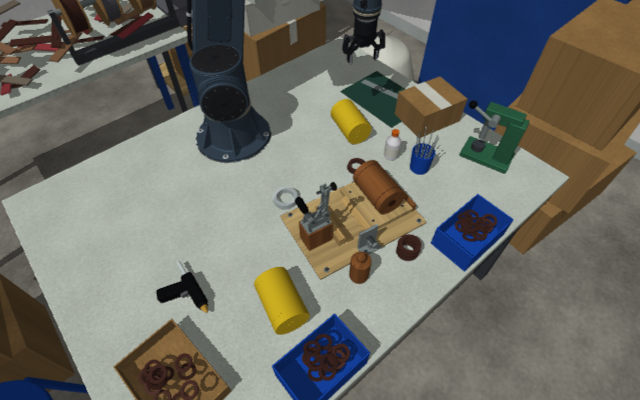

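View pics/top0.png

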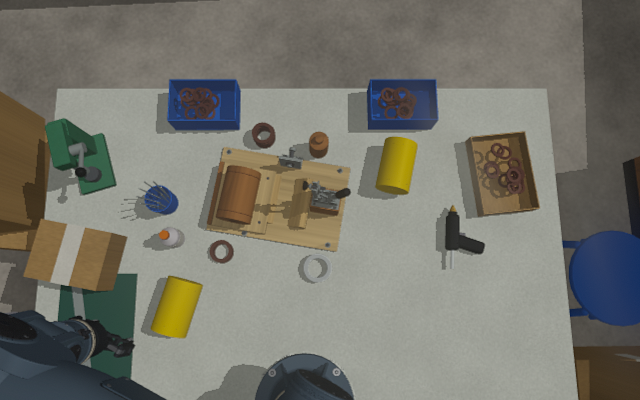

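Three cylinders could be the roller: brown at top (240,195), yellow at (177,307) and yellow at (398,165). The brown one lies on the jig's deck beside the vee, so it fits. The yellow ones are look-alikes. I'll confirm with an enlarged crop.

```bash
python3 - <<'E'
import cv2,numpy as np
a=cv2.imread("pics/top0.png")[135:260,195:365]; b=cv2.imread("pics/scene0.png")[150:285,265:435]
a=cv2.resize(a,None,fx=4.4,fy=4.4,interpolation=cv2.INTER_CUBIC);b=cv2.resize(b,None,fx=4.4,fy=4.4,interpolation=cv2.INTER_CUBIC)
cv2.imwrite("pics/ct.png",a);cv2.imwrite("pics/cs.png",b)
E
```

```text
(no output)
```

View pics/ct.png

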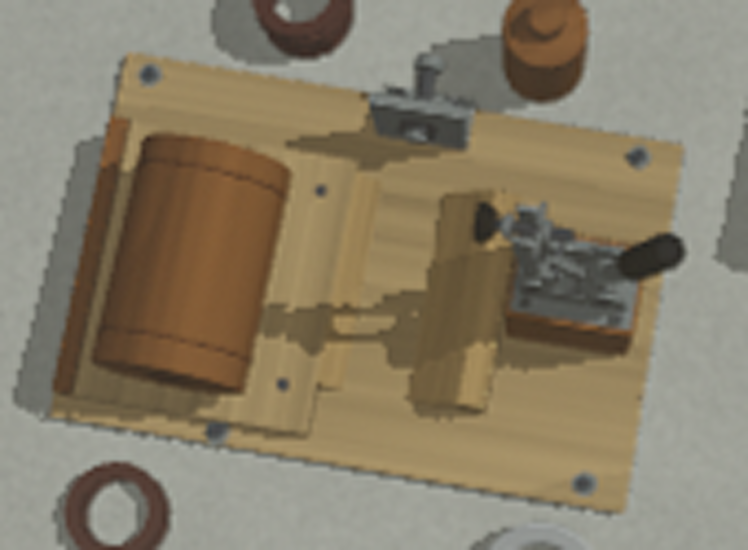

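View pics/cs.png

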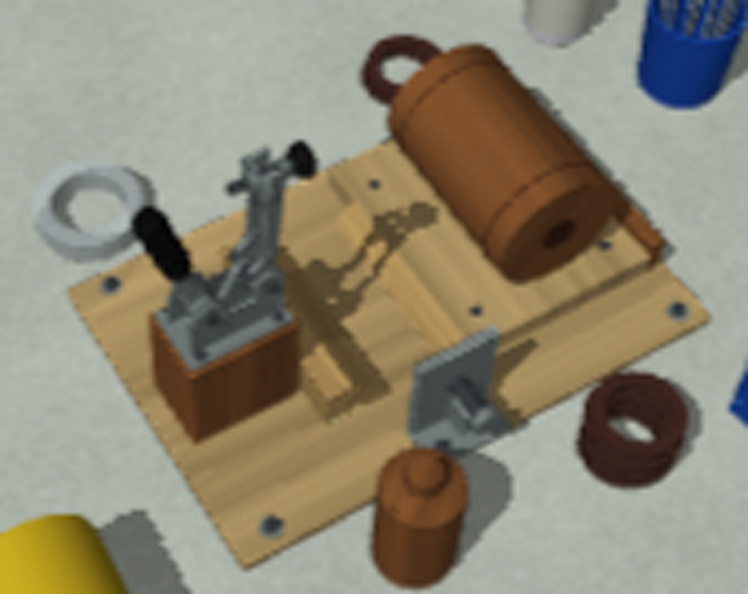

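The crops confirm the brown roller on the deck beside the rail. The clamp stands open, with its black grip at top-crop (655,255), and the stop screw plate is at (420,115). I'll compute the poses from both views.

```bash
cat > h.py <<'E'
import numpy as np
C={"top":dict(f=457.0276,c=(319.2115,201.2372),e=np.array([0.33440153,-0.0246732,1.3689339]),R=np.array([[-0.00699419,-0.98421002,0.17686639],[-0.99985104,0.00409214,-0.01676761],[0.01577909,-0.17695732,-0.98409203]])),
"scene":dict(f=402.908224,c=(317.047242,198.282688),e=np.array([1.09377859,-0.48215813,1.08125414]),R=np.array([[0.64477624,0.60088474,-0.47244167],[0.76429145,-0.51575402,0.38711287],[-0.01105347,-0.61068431,-0.791797]]))}
def ray(n,p):
    k=C[n]; d=k["R"]@np.array([(p[0]-k["c"][0])/k["f"],(p[1]-k["c"][1])/k["f"],1]); return k["e"],d/np.linalg.norm(d)
def plane(n,p,z):
    e,d=ray(n,p); return e+d*(z-e[2])/d[2]
def tri(a,b):
    e1,d1=ray("top",a);e2,d2=ray("scene",b)
    s=np.linalg.lstsq(np.c_[d1,-d2],e2-e1,rcond=None)[0]
    p,q=e1+d1*s[0],e2+d2*s[1]; return (p+q)/2,np.linalg.norm(p-q)
def proj(n,P):
    k=C[n]; q=k["R"].T@(np.asarray(P)-k["e"]); return q[:2]/q[2]*k["f"]+np.array(k["c"])
ct=lambda x,y:(195+x/4.4,135+y/4.4)
cs=lambda x,y:(265+x/4.4,150+y/4.4)
E
python3 - <<'E'
from h import *
import cv2
np.set_printoptions(precision=4,suppress=True)
T=[(126,55),(683,145),(622,513),(50,415)];J=np.array([(125,215),(125,-180),(-135,-180),(-135,215)])/1000
S=[(708,320),(243,568),(70,292)];
W=np.array([plane("top",ct(*p),.012)[:2] for p in T]+[plane("scene",cs(*p),.012)[:2] for p in S]); JJ=np.r_[J,J[:3]]
for sl in (slice(0,4),slice(4,7),slice(0,7)):
    A=JJ[sl]-JJ[sl].mean(0);B=W[sl]-W[sl].mean(0)
    z=np.sum((A[:,0]-1j*A[:,1])*(B[:,0]+1j*B[:,1])); a=np.angle(z)
    R=np.array([[np.cos(a),-np.sin(a)],[np.sin(a),np.cos(a)]]); t=W[sl].mean(0)-R@JJ[sl].mean(0)
    print("jig",t,np.degrees(a), (W[sl]-(JJ[sl]@R.T+t))*1000)
j=lambda P:np.r_[R.T@(P[:2]-t),P[2]]*1000
print("grip tip",j(tri(ct(680,245),cs(147,215))[0]),tri(ct(680,245),cs(147,215))[1])
print("grip root",j(tri(ct(625,267),cs(182,270))[0]))
print("board corner heights",tri(ct(126,55),cs(708,320)),tri(ct(683,145),cs(243,568)))
# roller: rim points
for n,f,p,z in (("L+ side",ct,(147,165),.081),("L- side",ct,(97,345),.081),("R+ side",ct,(289,185),.081),("R- side",ct,(247,375),.081),("top rim + mid",ct,(215,138),.131),("- mid (low)",ct,(165,382),.100)):
    print(n,j(plane("top",f(*p),z)))
print("hole",j(plane("scene",cs(560,234),.081)))
for p in ((145,140),(283,163)): print("rim +",j(plane("top",ct(*p),.11)))
for P in ((.094,0,.063),(0,-.140-.095*np.cos(1.274),.134+.095*np.sin(1.274))):
    w=np.r_[R@np.array(P[:2])+t,P[2]]; u=proj("top",w);v=proj("scene",w); print(w,(u-[195,135])*4.4,(v-[265,150])*4.4)
print(R)
E
```

```text
jig [0.5894 0.0549] -9.885481814964189 [[-2.2888 -0.5926]
 [-0.3069  0.447 ]
 [ 1.083   1.7477]
 [ 1.5128 -1.6021]]
jig [0.5981 0.0548] -10.31077145430187 [[-2.2846 -3.2977]
 [-0.687   1.2789]
 [ 2.9716  2.0188]]
jig [0.593  0.0548] -9.89785105159154 [[-5.8769 -0.4328]
 [-3.811   0.5922]
 [-2.4307  1.8376]
 [-2.0849 -1.4976]
 [ 4.2086 -4.412 ]
 [ 3.0037  0.664 ]
 [ 6.991   3.2486]]
grip tip [   1.4111 -173.6574  248.3304] 0.008050172453890392
grip root [  -1.8949 -148.4716  171.245 ]
board corner heights (array([ 0.7523,  0.2485, -0.0016]), np.float64(0.0028476391851780755)) (array([ 0.6843, -0.1426,  0.0044]), np.float64(0.003713440718117724))
L+ side [ 29.869  167.8447  81.    ]
L- side [-92.6077 175.7307  81.    ]
R+ side [32.3268 73.6625 81.    ]
R- side [-95.6371  76.765   81.    ]
top rim + mid [ 43.7966 117.801  131.    ]
- mid (low) [-110.8501  124.1224  100.    ]
hole [ 49.3423 126.9893  81.    ]
rim + [ 39.7426 165.8613 110.    ]
rim + [ 39.7609  75.746  110.    ]
[0.6856 0.0386 0.063 ] [417.5696 120.7275] [444.6894 371.8575]
[ 0.5641 -0.1105  0.2248] [660.469  250.1011] [149.6581 234.0591]
[[ 0.9851  0.1719]
 [-0.1719  0.9851]]
```

Jig origin is about (0.592, 0.055) with yaw −9.9°. The roller centre is at about jig (−33, 123). I'll go above the outer side of the roller with the tool turned so that its y axis lies along jig x.

{"op": "play_rows", "data": {"steps": [{"fingers": 85,"delta_pos": [-42,-1,0],"dr": [0,0,7.3]},{"fingers": 85,"delta_pos": [-83,-1,0],"dr": [0,0,14.6]},{"fingers": 85,"delta_pos": [-125,-2,0],"dr": [0,0,21.9]},{"fingers": 85,"delta_pos": [-166,-2,0],"dr": [0,0,29.2]},{"fingers": 85,"delta_pos": [-208,-3,0],"dr": [0,0,36.5]},{"fingers": 85,"delta_pos": [-250,-4,0],"dr": [0,0,43.9]},{"fingers": 85,"delta_pos": [-291,-4,0],"dr": [0,0,51.2]},{"fingers": 85,"delta_pos": [-333,-5,0],"dr": [0,0,58.5]},{"fingers": 85,"delta_pos": [-374,-6,0],"dr": [0,0,65.8]},{"fingers": 85,"delta_pos": [-416,-6,0],"dr": [0,0,73.1]}]}}

```text
t: 1.1
ee_pos: [0.5952, 0.2522, 0.242]
orientation: [[0.177, 0.984, -0.0], [0.984, -0.177, -0.0], [-0.0, -0.0, -1.0]]
force: [-0.2, 1.7, 1.2]
opening: 0.0853
finger_force: 0.0
```

```bash
cat >> h.py <<'E'
a=np.radians(-9.9); RJ=np.array([[np.cos(a),-np.sin(a)],[np.sin(a),np.cos(a)]]); tJ=np.array([.592,.055])
jig=lambda P:np.r_[RJ.T@(np.asarray(P)[:2]-tJ),P[2]]*1000
def show():
    from rig import bot
    s=bot.get_state(); np.set_printoptions(precision=2,suppress=True)
    O=s["orientation"]; print("t",s["t"],"jig mm",jig(s["ee_pos"]),"F jig",np.r_[RJ.T@s["force"][:2],s["force"][2]],"tool y deg",np.degrees(np.arctan2(O[1,1],O[0,1])),"down",O[:,2],"open",s["opening"])
E
python3 -c "from h import *;show()"
```

```text
t 1.1 jig mm [-30.7  194.78 242.  ] F jig [-0.46  1.6   1.24] tool y deg -10.21225033810699 down [-0. -0. -1.] open 0.08532981677096817
```

{"op": "play_rows", "data": {"steps": [{"fingers": 85,"delta_pos": [0,0,40],"dr": [0,0,0]},{"fingers": 85,"delta_pos": [0,0,80],"dr": [0,0,0]},{"fingers": 85,"delta_pos": [0,0,110],"dr": [0,0,0]},{"fingers": 85,"delta_pos": [0,0,135],"dr": [0,0,0]},{"fingers": 85,"delta_pos": [0,0,150],"dr": [0,0,0]},{"fingers": 85,"delta_pos": [0,0,160],"dr": [0,0,0]},{"fingers": 85,"delta_pos": [0,0,168],"dr": [0,0,0]},{"fingers": 85,"delta_pos": [0,0,168],"dr": [0,0,0]}]}}

```text
t: 1.9
ee_pos: [0.5938, 0.2532, 0.0736]
orientation: [[0.172, 0.985, -0.001], [0.985, -0.172, -0.0], [-0.001, -0.001, -1.0]]
force: [0.5, -0.6, 0.5]
opening: 0.0851
finger_force: 0.0
```

```bash
python3 - <<'E'
from h import *;show()
from rig import eyes
import cv2
a=eyes.get_image("top")["frame"][135:260,175:365,::-1];b=eyes.get_image("scene")["frame"][130:285,265:455,::-1]
im=np.vstack([cv2.resize(a,None,fx=2.1,fy=2.1),cv2.resize(b,None,fx=2.1,fy=2.1)]);cv2.imwrite("pics/p1.png",im);print(im.shape)
E
```

```text
t 1.9 jig mm [-32.34 195.56  73.61] F jig [ 0.58 -0.5   0.47] tool y deg -9.901408882798009 down [-0. -0. -1.] open 0.08508559109185049
(588, 399, 3)
```

View pics/p1.png

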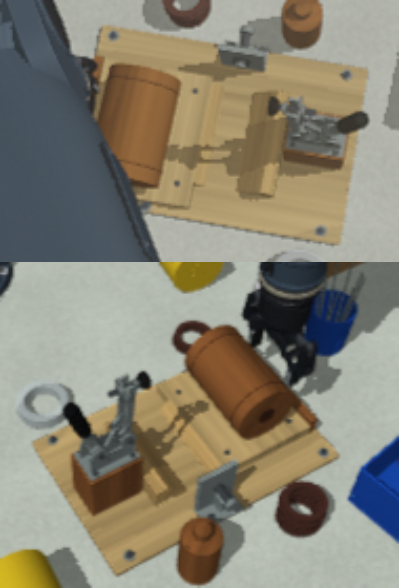

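The gripper stands behind the roller (scene half, at 285,330), clear of the rail and the blue cup. I'll roll it slowly.

{"op": "play_rows", "data": {"steps": [{"fingers": 85,"delta_pos": [-2,0,0],"dr": [0,0,0]},{"fingers": 85,"delta_pos": [-4,0,0],"dr": [0,0,0]},{"fingers": 85,"delta_pos": [-6,0,0],"dr": [0,0,0]},{"fingers": 85,"delta_pos": [-8,0,0],"dr": [0,0,0]},{"fingers": 85,"delta_pos": [-10,0,0],"dr": [0,0,0]},{"fingers": 85,"delta_pos": [-12,0,0],"dr": [0,0,0]},{"fingers": 85,"delta_pos": [-14,0,0],"dr": [0,0,0]},{"fingers": 85,"delta_pos": [-16,0,0],"dr": [0,0,0]},{"fingers": 85,"delta_pos": [-18,0,0],"dr": [0,0,0]},{"fingers": 85,"delta_pos": [-20,0,0],"dr": [0,0,0]}]}}

```text
t: 3.0
ee_pos: [0.5906, 0.2335, 0.0743]
orientation: [[0.172, 0.985, -0.0], [0.985, -0.172, -0.0], [-0.0, -0.0, -1.0]]
force: [0.1, 0.3, -0.3]
opening: 0.085
finger_force: 0.0
```

{"op": "play_rows", "data": {"steps": [{"fingers": 85,"delta_pos": [-3,0,0],"dr": [0,0,0]},{"fingers": 85,"delta_pos": [-6,0,0],"dr": [0,0,0]},{"fingers": 85,"delta_pos": [-9,0,0],"dr": [0,0,0]},{"fingers": 85,"delta_pos": [-12,0,0],"dr": [0,0,0]},{"fingers": 85,"delta_pos": [-15,0,0],"dr": [0,0,0]},{"fingers": 85,"delta_pos": [-18,0,0],"dr": [0,0,0]},{"fingers": 85,"delta_pos": [-21,0,0],"dr": [0,0,0]},{"fingers": 85,"delta_pos": [-24,0,0],"dr": [0,0,0]},{"fingers": 85,"delta_pos": [-27,0,0],"dr": [0,0,0]},{"fingers": 85,"delta_pos": [-30,0,0],"dr": [0,0,0]}]}}

```text
t: 4.0
ee_pos: [0.5854, 0.2038, 0.0743]
orientation: [[0.172, 0.985, -0.0], [0.985, -0.172, -0.0], [-0.0, -0.0, -1.0]]
force: [-0.1, 0.1, -0.6]
opening: 0.0851
finger_force: 0.0
```

```bash
cat > snap.py <<'E'
import sys,cv2
from h import *
from rig import eyes
show()
a=eyes.get_image("top")["frame"][135:260,175:365,::-1];b=eyes.get_image("scene")["frame"][130:285,265:455,::-1]
im=np.vstack([cv2.resize(a,None,fx=2.1,fy=2.1,interpolation=3),cv2.resize(b,None,fx=2.1,fy=2.1,interpolation=3)]);cv2.imwrite(sys.argv[1],im)
E
python3 snap.py pics/p2.png
```

```text
t 4.0 jig mm [-32.11 145.48  74.28] F jig [-0.1   0.08 -0.65] tool y deg -9.90165250932244 down [-0. -0. -1.] open 0.08510830672228138
```

View pics/p2.png

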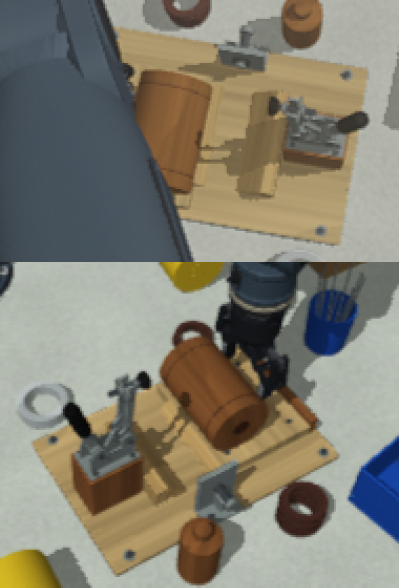

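The roller has rolled toward the lip and stays parallel to the vee (top half, centre about (172,130)). Continuing gently.

{"op": "play_rows", "data": {"steps": [{"fingers": 85,"delta_pos": [-3,0,0],"dr": [0,0,0]},{"fingers": 85,"delta_pos": [-6,0,0],"dr": [0,0,0]},{"fingers": 85,"delta_pos": [-9,0,0],"dr": [0,0,0]},{"fingers": 85,"delta_pos": [-12,0,0],"dr": [0,0,0]},{"fingers": 85,"delta_pos": [-15,0,0],"dr": [0,0,0]},{"fingers": 85,"delta_pos": [-18,0,0],"dr": [0,0,0]},{"fingers": 85,"delta_pos": [-21,0,0],"dr": [0,0,0]},{"fingers": 85,"delta_pos": [-24,0,0],"dr": [0,0,0]},{"fingers": 85,"delta_pos": [-27,0,0],"dr": [0,0,0]},{"fingers": 85,"delta_pos": [-30,0,0],"dr": [0,0,0]}]}}

```text
t: 5.1
ee_pos: [0.5803, 0.1743, 0.0743]
orientation: [[0.172, 0.985, 0.0], [0.985, -0.172, 0.0], [0.0, 0.0, -1.0]]
force: [-1.0, -0.2, -0.0]
opening: 0.085
finger_force: 0.0
```

{"op": "play_rows", "data": {"steps": [{"fingers": 85,"delta_pos": [-2,0,0],"dr": [0,0,0]},{"fingers": 85,"delta_pos": [-4,0,0],"dr": [0,0,0]},{"fingers": 85,"delta_pos": [-6,0,0],"dr": [0,0,0]},{"fingers": 85,"delta_pos": [-8,0,0],"dr": [0,0,0]},{"fingers": 85,"delta_pos": [-10,0,0],"dr": [0,0,0]},{"fingers": 85,"delta_pos": [-12,0,0],"dr": [0,0,0]},{"fingers": 85,"delta_pos": [-14,0,0],"dr": [0,0,0]},{"fingers": 85,"delta_pos": [-16,0,0],"dr": [0,0,0]},{"fingers": 85,"delta_pos": [-18,0,0],"dr": [0,0,0]},{"fingers": 85,"delta_pos": [-18,0,0],"dr": [0,0,0]}]}}

```text
t: 6.1
ee_pos: [0.5771, 0.1565, 0.0743]
orientation: [[0.172, 0.985, -0.0], [0.985, -0.172, -0.0], [-0.0, -0.0, -1.0]]
force: [-0.6, 0.2, -0.1]
opening: 0.0848
finger_force: 0.0
```

```bash
python3 snap.py pics/p3.png
```

```text
t 6.1 jig mm [-32.1   97.47  74.3 ] F jig [-0.67  0.1  -0.06] tool y deg -9.91413426787565 down [-0. -0. -1.] open 0.08484747039416474
```

View pics/p3.png

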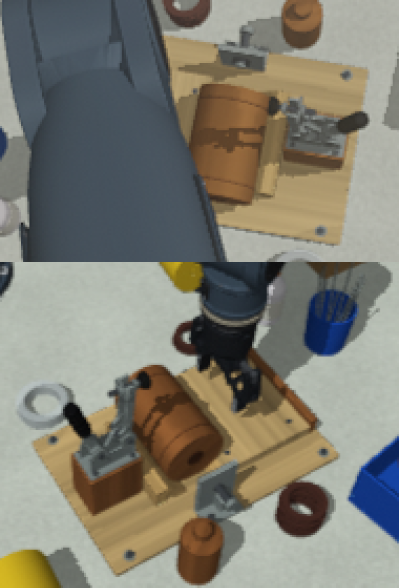

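The roller has dropped into the vee: top half centre (230,143), its end hole in the scene half at (196,460). It sits parallel to the vee and the gripper is clear. Now I raise, go round behind the roller and close the fingers.

{"op": "play_rows", "data": {"steps": [{"fingers": 85,"delta_pos": [5,0,-30],"dr": [0,0,0]},{"fingers": 85,"delta_pos": [5,0,-65],"dr": [0,0,0]},{"fingers": 60,"delta_pos": [5,-10,-95],"dr": [0,0,0]},{"fingers": 30,"delta_pos": [-10,-45,-95],"dr": [0,0,0]},{"fingers": 0,"delta_pos": [-40,-80,-95],"dr": [0,0,0]},{"fingers": 0,"delta_pos": [-75,-108,-95],"dr": [0,0,0]},{"fingers": 0,"delta_pos": [-97,-113,-95],"dr": [0,0,0]},{"fingers": 0,"delta_pos": [-97,-113,-95],"dr": [0,0,0]}]}}

```text
t: 7.0
ee_pos: [0.4479, 0.079, 0.1698]
orientation: [[0.173, 0.985, 0.0], [0.985, -0.173, -0.0], [-0.0, 0.001, -1.0]]
force: [0.4, -0.7, 0.2]
opening: 0.0004
finger_force: 0.0
```

```bash
python3 - <<'E'
from h import *;show()
# hole in scene: intersect with jig y=0 plane -> x,z ; and z=63 plane
p=(265+196/2.1,130+(460-262.5)/2.1)
e,d=ray("scene",p); n=np.r_[RJ[:,1],0]; s=np.dot(n,np.r_[tJ,0]-e)/np.dot(n,d); print(jig(e+s*d), jig(plane("scene",p,.063)))
from rig import eyes; import cv2
a=eyes.get_image("top")["frame"][130:270,175:365,::-1]
cv2.imwrite("pics/p4.png",cv2.resize(a,None,fx=4,fy=4,interpolation=3))
E
```

```text
t 7.0 jig mm [-146.1    -1.13  169.8 ] F jig [ 0.54 -0.65  0.17] tool y deg -9.99105918500476 down [ 0. -0. -1.] open 0.00037222611875130677
[53.34 -0.   65.47] [52.04  1.08 63.  ]
```

View pics/p4.png

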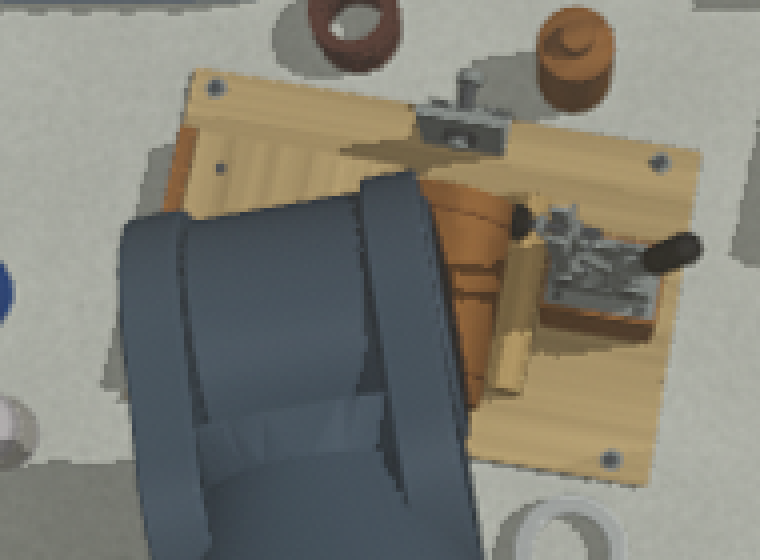

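The arm hides most of the roller. Its far end shows at (460,185), and the back end is at about jig x −105, ahead of the fingers. I'll descend and feel forward.

{"op": "play_rows", "data": {"steps": [{"fingers": 0,"delta_pos": [1,0,30],"dr": [0,0,0]},{"fingers": 0,"delta_pos": [1,0,60],"dr": [0,0,0]},{"fingers": 0,"delta_pos": [1,0,85],"dr": [0,0,0]},{"fingers": 0,"delta_pos": [1,0,100],"dr": [0,0,0]},{"fingers": 0,"delta_pos": [1,0,106],"dr": [0,0,0]},{"fingers": 0,"delta_pos": [1,0,106],"dr": [0,0,0]},{"fingers": 0,"delta_pos": [1,0,106],"dr": [0,0,0]}]}}

```text
t: 7.75
ee_pos: [0.4501, 0.082, 0.064]
orientation: [[0.172, 0.985, 0.001], [0.985, -0.172, 0.0], [0.0, 0.001, -1.0]]
force: [0.1, -0.4, -0.0]
opening: 0.0
finger_force: 0.0
```

{"op": "play_rows", "data": {"steps": [{"fingers": 0,"delta_pos": [0,2,0],"dr": [0,0,0]},{"fingers": 0,"delta_pos": [0,4,0],"dr": [0,0,0]},{"fingers": 0,"delta_pos": [0,6,0],"dr": [0,0,0]},{"fingers": 0,"delta_pos": [0,8,0],"dr": [0,0,0]},{"fingers": 0,"delta_pos": [0,10,0],"dr": [0,0,0]},{"fingers": 0,"delta_pos": [0,12,0],"dr": [0,0,0]},{"fingers": 0,"delta_pos": [0,14,0],"dr": [0,0,0]},{"fingers": 0,"delta_pos": [0,16,0],"dr": [0,0,0]},{"fingers": 0,"delta_pos": [0,18,0],"dr": [0,0,0]},{"fingers": 0,"delta_pos": [0,20,0],"dr": [0,0,0]}]}}

```text
t: 8.75
ee_pos: [0.4693, 0.0782, 0.0637]
orientation: [[0.172, 0.985, 0.0], [0.985, -0.172, 0.0], [0.0, 0.0, -1.0]]
force: [-4.9, -0.0, 7.2]
opening: 0.0003
finger_force: 0.0
```

```bash
python3 -c "from h import *;show()"
```

```text
t 8.75 jig mm [-124.82    1.75   63.67] F jig [-4.87 -0.86  7.19] tool y deg -9.907346736054407 down [ 0.  0. -1.] open 0.000332323567610834
```

{"op": "play_rows", "data": {"steps": [{"fingers": 0,"delta_pos": [0,0,-0.5],"dr": [0,0,0]},{"fingers": 0,"delta_pos": [0,1,-0.5],"dr": [0,0,0]},{"fingers": 0,"delta_pos": [0,2,-0.5],"dr": [0,0,0]}]}}

```text
t: 9.05
ee_pos: [0.4711, 0.0779, 0.0639]
orientation: [[0.172, 0.985, -0.0], [0.985, -0.172, 0.0], [-0.0, -0.0, -1.0]]
force: [-3.2, 0.1, 3.7]
opening: 0.0003
finger_force: 0.0
```

```bash
python3 -c "from h import *;show()"
```

```text
t 9.05 jig mm [-123.05    1.72   63.88] F jig [-3.2  -0.49  3.66] tool y deg -9.903805284922907 down [-0.  0. -1.] open 0.00034272659132389703
```

{"op": "play_rows", "data": {"steps": [{"fingers": 0,"delta_pos": [0,1,-0.6],"dr": [0,0,0]},{"fingers": 0,"delta_pos": [0,2,-0.6],"dr": [0,0,0]},{"fingers": 0,"delta_pos": [0,3,-0.6],"dr": [0,0,0]},{"fingers": 0,"delta_pos": [0,4,-0.6],"dr": [0,0,0]},{"fingers": 0,"delta_pos": [0,5,-0.6],"dr": [0,0,0]},{"fingers": 0,"delta_pos": [0,6,-0.6],"dr": [0,0,0]},{"fingers": 0,"delta_pos": [0,7,-0.6],"dr": [0,0,0]},{"fingers": 0,"delta_pos": [0,8,-0.6],"dr": [0,0,0]}]}}

```text
t: 9.85
ee_pos: [0.479, 0.0765, 0.0644]
orientation: [[0.172, 0.985, -0.0], [0.985, -0.172, -0.0], [-0.0, -0.0, -1.0]]
force: [-2.0, -0.1, 2.7]
opening: 0.0004
finger_force: 0.0
```

```bash
python3 -c "from h import *;show()"
```

```text
t 9.85 jig mm [-115.02    1.74   64.4 ] F jig [-1.92 -0.46  2.66] tool y deg -9.902113801468953 down [-0. -0. -1.] open 0.0003786451153782101
```

{"op": "play_rows", "data": {"steps": [{"fingers": 0,"delta_pos": [0,1,-0.3],"dr": [0,0,0]},{"fingers": 0,"delta_pos": [0,2,-0.3],"dr": [0,0,0]},{"fingers": 0,"delta_pos": [0,3,-0.3],"dr": [0,0,0]},{"fingers": 0,"delta_pos": [0,4,-0.3],"dr": [0,0,0]},{"fingers": 0,"delta_pos": [0,5,-0.3],"dr": [0,0,0]},{"fingers": 0,"delta_pos": [0,6,-0.3],"dr": [0,0,0]},{"fingers": 0,"delta_pos": [0,7,-0.3],"dr": [0,0,0]},{"fingers": 0,"delta_pos": [0,8,-0.3],"dr": [0,0,0]}]}}

```text
t: 10.65
ee_pos: [0.4868, 0.0751, 0.0647]
orientation: [[0.172, 0.985, -0.0], [0.985, -0.172, -0.0], [-0.0, -0.0, -1.0]]
force: [-2.3, 0.6, 1.7]
opening: 0.0001
finger_force: 0.0
```

{"op": "play_rows", "data": {"steps": [{"fingers": 0,"delta_pos": [0,0.4,0],"dr": [0,0,0]},{"fingers": 0,"delta_pos": [0,0.8,0],"dr": [0,0,0]},{"fingers": 0,"delta_pos": [0,1.2,0],"dr": [0,0,0]}]}}

```text
t: 10.95
ee_pos: [0.488, 0.0749, 0.0647]
orientation: [[0.172, 0.985, -0.0], [0.985, -0.172, 0.0], [-0.0, -0.0, -1.0]]
force: [-4.5, 0.5, 2.0]
opening: -0.0004
finger_force: 0.0
```

{"op": "play_rows", "data": {"steps": [{"fingers": 0,"delta_pos": [0,0.4,0],"dr": [0,0,0]},{"fingers": 0,"delta_pos": [0,0.8,0],"dr": [0,0,0]},{"fingers": 0,"delta_pos": [0,1.2,0],"dr": [0,0,0]}]}}

```text
t: 11.25
ee_pos: [0.4882, 0.0748, 0.0645]
orientation: [[0.172, 0.985, -0.002], [0.985, -0.172, 0.0], [-0.0, -0.002, -1.0]]
force: [-10.5, 1.5, 6.3]
opening: 0.0003
finger_force: 0.0
```

Force has risen to 10.5 N and the motion has stalled. I'll check that it is the screw that stops the roller.

```bash
python3 - <<'E'
from h import *;show()
from rig import eyes; import cv2
b=eyes.get_image("scene")["frame"][175:265,300:420,::-1]
cv2.imwrite("pics/p5.png",cv2.resize(b,None,fx=6,fy=6,interpolation=3))
for X in ((.06,0,.113),(.065,0,.113),(.07,0,.113),(.075,0,.113),(.08,0,.113),(.094,-.032,.098),(.094,.032,.098),(.094,0,.098)):
    w=np.r_[RJ@np.array(X[:2])+tJ,X[2]]; print(X,(proj("scene",w)-[300,175])*6)
E
```

```text
t 11.25 jig mm [-105.61    1.68   64.53] F jig [-10.6   -0.37   6.3 ] tool y deg -9.892710427805579 down [-0.  0. -1.] open 0.0002761230285325576
(0.06, 0, 0.113) [364.45 249.49]
(0.065, 0, 0.113) [370.21 256.73]
(0.07, 0, 0.113) [376. 264.]
(0.075, 0, 0.113) [381.82 271.3 ]
(0.08, 0, 0.113) [387.67 278.64]
(0.094, -0.032, 0.098) [346.52 344.97]
(0.094, 0.032, 0.098) [455.51 288.71]
(0.094, 0, 0.098) [401.46 316.61]
```

View pics/p5.png

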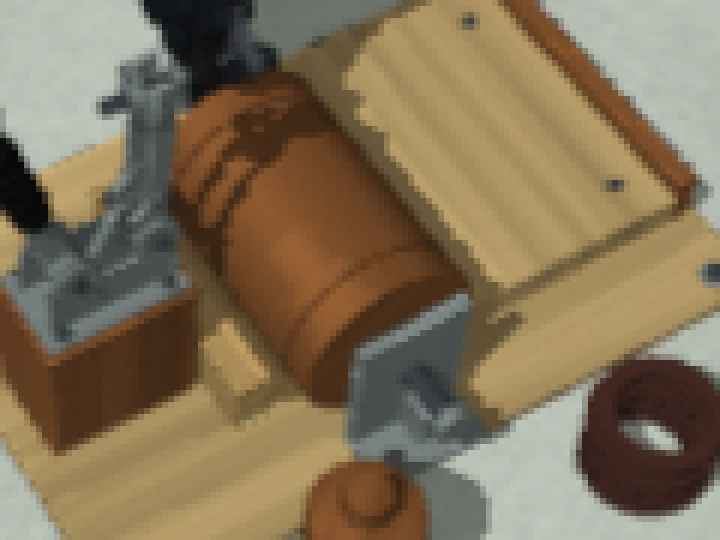

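The roller's front rim stands at about jig x 75, just short of the plate (rim top about (390,275), plate top edge from (352,350) to (468,292)). The stall is therefore the screw. I'll hold briefly, then back off.

{"op": "play_rows", "data": {"steps": [{"fingers": 0,"delta_pos": [0,0,-0.2],"dr": [0,0,0]},{"fingers": 0,"delta_pos": [0,0,-0.2],"dr": [0,0,0]}]}}

```text
t: 11.5
ee_pos: [0.4883, 0.0747, 0.0647]
orientation: [[0.172, 0.985, -0.002], [0.985, -0.172, 0.0], [-0.0, -0.002, -1.0]]
force: [-8.1, 0.8, 4.1]
opening: 0.0004
finger_force: 0.0
```

{"op": "play_rows", "data": {"steps": [{"fingers": 0,"delta_pos": [0,-2,0],"dr": [0,0,0]},{"fingers": 0,"delta_pos": [0,-6,0],"dr": [0,0,0]},{"fingers": 0,"delta_pos": [0,-15,0],"dr": [0,0,0]},{"fingers": 0,"delta_pos": [0,-30,0],"dr": [0,0,0]},{"fingers": 0,"delta_pos": [0,-38,-25],"dr": [0,0,0]},{"fingers": 0,"delta_pos": [0,-38,-65],"dr": [0,0,0]},{"fingers": 0,"delta_pos": [0,-38,-105],"dr": [0,0,0]},{"fingers": 0,"delta_pos": [0,-38,-145],"dr": [0,0,0]},{"fingers": 0,"delta_pos": [0,-38,-185],"dr": [0,0,0]},{"fingers": 0,"delta_pos": [0,-38,-225],"dr": [0,0,0]}]}}

```text
t: 12.5
ee_pos: [0.4509, 0.0813, 0.2917]
orientation: [[0.172, 0.985, 0.001], [0.985, -0.172, 0.0], [0.0, 0.001, -1.0]]
force: [1.6, -0.2, 0.3]
opening: -0.0001
finger_force: 0.0
```

```bash
python3 - <<'E'
from h import *;show()
np.set_printoptions(precision=1,suppress=True)
for th in (73,70,60,50,40,30,20,12,8,6,4):
    c,s=np.cos(np.radians(th)),np.sin(np.radians(th))
    print(th,-140-92*c+10.5*s,134+92*s+10.5*c)
E
```

```text
t 12.5 jig mm [-143.48    1.61  291.69] F jig [1.59 0.05 0.3 ] tool y deg -9.898298897373296 down [ 0.  0. -1.] open -0.00013011754970325456
73 -156.8569968968799 225.04994044818798
70 -161.59908066770947 224.0429326172231
60 -176.9067332602634 218.92433714816835
50 -191.09299343841235 211.22535866865462
40 -203.7268188652373 201.17992674391087
30 -214.42433714816838 189.0932667397366
20 -222.86050960738405 175.33262570421357
12 -227.80650651392364 163.3984253629388
8 -229.6433447641438 157.2017400101125
6 -230.39846550957077 154.059098521991
4 -231.04344964959049 150.89201811218769
```

{"op": "play_rows", "data": {"steps": [{"fingers": 0,"delta_pos": [-30,30,0],"dr": [0,0,0]},{"fingers": 0,"delta_pos": [-60,60,0],"dr": [0,0,0]},{"fingers": 0,"delta_pos": [-90,90,0],"dr": [0,0,0]},{"fingers": 0,"delta_pos": [-120,120,0],"dr": [0,0,0]},{"fingers": 0,"delta_pos": [-137,140,0],"dr": [0,0,0]},{"fingers": 0,"delta_pos": [-138,144,10],"dr": [0,0,0]},{"fingers": 0,"delta_pos": [-138,144,30],"dr": [0,0,0]},{"fingers": 0,"delta_pos": [-138,144,50],"dr": [0,0,0]},{"fingers": 0,"delta_pos": [-138,144,56],"dr": [0,0,0]},{"fingers": 0,"delta_pos": [-138,144,56],"dr": [0,0,0]}]}}

```text
t: 13.5
ee_pos: [0.569, -0.0789, 0.2334]
orientation: [[0.172, 0.985, -0.001], [0.985, -0.172, 0.0], [-0.0, -0.001, -1.0]]
force: [-0.2, 0.1, 1.1]
opening: 0.0003
finger_force: 0.0
```

```bash
python3 - <<'E'
from h import *;show()
from rig import eyes; import cv2
# where do roller and handle stand: save for one view
a=eyes.get_image("scene")["frame"][110:265,265:445,::-1]
cv2.imwrite("pics/p6.png",cv2.resize(a,None,fx=3.8,fy=3.8,interpolation=3))
E
```

```text
t 13.5 jig mm [   0.36 -135.85  233.42] F jig [-0.17  0.12  1.13] tool y deg -9.877775376933853 down [-0.  0. -1.] open 0.00029564776252255504
```

{"op": "play_rows", "data": {"steps": [{"fingers": 0,"delta_pos": [-5,0,0],"dr": [0,0,0]},{"fingers": 0,"delta_pos": [-10,0,0],"dr": [0,0,0]},{"fingers": 0,"delta_pos": [-15,0,0],"dr": [0,0,0]},{"fingers": 0,"delta_pos": [-22,0,1],"dr": [0,0,0]},{"fingers": 0,"delta_pos": [-30,0,3],"dr": [0,0,0]},{"fingers": 0,"delta_pos": [-37,0,7],"dr": [0,0,0]},{"fingers": 0,"delta_pos": [-44,0,11],"dr": [0,0,0]}]}}

```text
t: 14.25
ee_pos: [0.5622, -0.1238, 0.2227]
orientation: [[0.172, 0.985, 0.0], [0.985, -0.172, -0.001], [-0.001, 0.0, -1.0]]
force: [0.6, 0.8, 1.9]
opening: 0.0
finger_force: 0.8
```

{"op": "play_rows", "data": {"steps": [{"fingers": 0,"delta_pos": [-7,0,5],"dr": [0,0,0]},{"fingers": 0,"delta_pos": [-13,0,10],"dr": [0,0,0]},{"fingers": 0,"delta_pos": [-18,0,16],"dr": [0,0,0]},{"fingers": 0,"delta_pos": [-23,0,22],"dr": [0,0,0]}]}}

```text
t: 14.65
ee_pos: [0.5581, -0.1459, 0.2002]
orientation: [[0.172, 0.985, -0.0], [0.985, -0.172, 0.0], [-0.0, -0.0, -1.0]]
force: [0.4, 0.3, -1.2]
opening: 0.0002
finger_force: 0.0
```

```bash
python3 -c "from h import *;show()"
```

```text
t 14.65 jig mm [   1.15 -203.73  200.21] F jig [ 0.3   0.37 -1.2 ] tool y deg -9.907298487744644 down [-0.  0. -1.] open 0.0001649327546965628
```

{"op": "play_rows", "data": {"steps": [{"fingers": 0,"delta_pos": [-5,0,7],"dr": [0,0,0]},{"fingers": 0,"delta_pos": [-9,0,14],"dr": [0,0,0]}]}}

```text
t: 14.85
ee_pos: [0.5567, -0.1546, 0.1864]
orientation: [[0.172, 0.985, 0.0], [0.985, -0.172, 0.0], [0.0, 0.0, -1.0]]
force: [-0.4, 4.4, 6.0]
opening: 0.0001
finger_force: 3.1
```

{"op": "play_rows", "data": {"steps": [{"fingers": 0,"delta_pos": [-3,0,6],"dr": [0,0,0]},{"fingers": 0,"delta_pos": [-5,0,12],"dr": [0,0,0]}]}}

```text
t: 15.05
ee_pos: [0.556, -0.1595, 0.1747]
orientation: [[0.172, 0.985, 0.0], [0.985, -0.172, 0.0], [0.0, 0.0, -1.0]]
force: [-2.4, 0.3, 5.5]
opening: 0.0002
finger_force: 2.9
```

{"op": "play_rows", "data": {"steps": [{"fingers": 0,"delta_pos": [-1,0,3],"dr": [0,0,0]},{"fingers": 0,"delta_pos": [-2,0,6],"dr": [0,0,0]},{"fingers": 0,"delta_pos": [-2,0,8],"dr": [0,0,0]}]}}

```text
t: 15.35
ee_pos: [0.5557, -0.1614, 0.167]
orientation: [[0.172, 0.985, 0.0], [0.985, -0.172, -0.0], [-0.0, 0.0, -1.0]]
force: [-5.7, 0.1, 24.3]
opening: 0.0002
finger_force: 11.9
```

{"op": "play_rows", "data": {"steps": [{"fingers": 0,"delta_pos": [0,0,1],"dr": [0,0,0]},{"fingers": 0,"delta_pos": [0,0,2],"dr": [0,0,0]}]}}

```text
t: 15.55
ee_pos: [0.5558, -0.1615, 0.1667]
orientation: [[0.172, 0.985, 0.002], [0.985, -0.172, -0.001], [-0.001, 0.002, -1.0]]
force: [-12.2, 1.7, 38.0]
opening: 0.0002
finger_force: 18.3
```

The handle is on its hard stop: 38 N at z 167, where the locked position was predicted. Letting go and moving clear.

{"op": "play_rows", "data": {"steps": [{"fingers": 0,"delta_pos": [0,0,-5],"dr": [0,0,0]},{"fingers": 0,"delta_pos": [0,0,-30],"dr": [0,0,0]},{"fingers": 0,"delta_pos": [0,0,-70],"dr": [0,0,0]},{"fingers": 0,"delta_pos": [-40,0,-110],"dr": [0,0,0]},{"fingers": 0,"delta_pos": [-80,-40,-130],"dr": [0,0,0]},{"fingers": 0,"delta_pos": [-120,-80,-130],"dr": [0,0,0]},{"fingers": 0,"delta_pos": [-150,-100,-130],"dr": [0,0,0]},{"fingers": 0,"delta_pos": [-150,-100,-130],"dr": [0,0,0]}]}}

```text
t: 16.35
ee_pos: [0.4281, -0.2945, 0.2955]
orientation: [[0.176, 0.984, -0.0], [0.984, -0.176, -0.001], [-0.001, 0.0, -1.0]]
force: [0.3, -0.1, 0.9]
opening: 0.0004
finger_force: 0.0
```

```bash
python3 snap.py pics/p7.png
```

```text
t 16.35 jig mm [-101.36 -372.49  295.53] F jig [0.32 0.   0.89] tool y deg -10.11705629721906 down [-0. -0. -1.] open 0.00036771059651521715
```

View pics/p7.png

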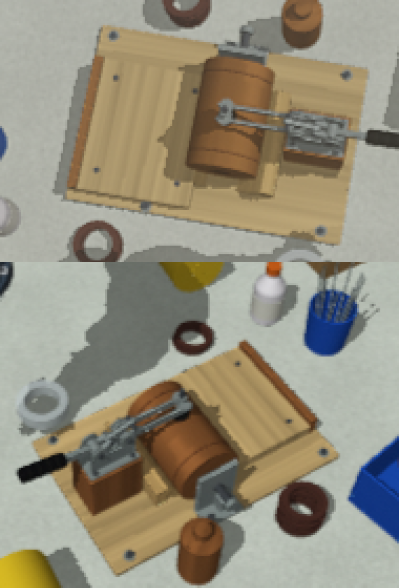

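The handle is shut and the foot is down on the roller (top half, at (228,113)). The bystanders are untouched. One numeric check that the roller has not crept off the screw since the push: compare its front rim with the pushed-home picture.

```bash
python3 - <<'E'
from rig import eyes; import cv2,numpy as np
b=np.ascontiguousarray(eyes.get_image("scene")["frame"][175:265,300:420,::-1])
o=cv2.resize(cv2.imread("pics/p5.png"),(120,90),interpolation=cv2.INTER_AREA)
g=lambda i:cv2.cvtColor(i,cv2.COLOR_BGR2GRAY).astype(np.float32)
for n,(r,c) in dict(roller_rim=(slice(36,68),slice(46,80)),plate=(slice(48,78),slice(57,84)),deck=(slice(10,45),slice(85,118))).items():
    print(n,cv2.phaseCorrelate(g(o)[r,c].copy(),g(b)[r,c].copy()))
E
```

```text
roller_rim ((0.004925852773467909, 0.06023144947757331), 1.0007318355556991)
plate ((0.49065060798983495, -0.022382285836762605), 1.0027269741635263)
deck ((0.04139495242448987, 0.0069189967333080915), 1.0087661741324414)
```

```bash
python3 -c "from rig import job;print(job.sign_off())"
```

```text
the job is handed in; nothing more can be done
None
```

The roller was rolled into the vee and pushed against the stop screw, with readings of at most about 12 N on it. The clamp was then pressed onto its own stop and stayed shut, the robot was moved clear, and the job was handed in with the clock at about 16 s.

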